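Release the ratchet clamp and put the glued battery pack on charge

ROBOT

A 7-joint arm with a two-finger parallel gripper is mounted at the origin on a cart in front of the work surface, level with it; the furniture and walls round the work are solid. World frame = base frame: x ahead of the robot, y to its left, z up, the work surface at z = 0. Lengths are in mm, angles in rad, forces in N, time in s.
With the tool pointing down it reaches from about 425 to 875 mm from the base axis. Payload 9.9 kg.
Tool frame: the origin (TCP) lies on the front face of the gripper's body, between the roots of the fingers; the fingertips stand 73 mm ahead of it and the grasp point (between the pads) lies 54 mm ahead of it; z points along the fingers, y is the line along which they close (so a half turn about z gives the same grasp; the last joint's range is limited). The gripper opens to 85 mm and grips with 20 to 120 N. Pads are 22 mm wide; open, the fingers measure 114 mm over their backs; the gripper's body (76 mm by 85 mm) begins 54 mm behind the grasp point. The pads swing forward as they close: fully open they stand 13 mm farther back than shut.
Start: joints at [1.261, 0.576, 0.025, 1.437, -0.015, 1.129, -0.057], TCP at [151.128, -657.869, 303.889] pointing down, gripper open.
Joint ranges: [-2.76, 2.76], [-0.34, 2.15], [-1.52, 1.57], [0.19, 2.46], [-1.09, 4.23], [0.17, 1.99], [-2.82, 2.82]. Speed limits (rad/s): [2.22, 2.22, 3.01, 3.01, 3.14, 3.14, 3.14].

INTERFACE

Orientations are given as a unit quaternion [w, x, y, z].
In Python, from station import arm gives the robot as it stands.
- The arm moves only by the tool arm_command, never from a script. Its argument "targets" is a list of rows, each an object with "dp": the shift along the tool's x, y, z in cm, a list of three; "dr": the turn, a rotation vector about the tool's x, y, z in degrees, a list of three. A call has 1 to 12 rows; each row is the pose to reach, as a shift and turn from the pose commanded when the call began, along the tool's axes at that moment; what a row does not reach only later rows make up. A row lasts 1/10 s, in which the tool goes at most 50 mm and 8.59 degrees, less where a joint would pass 70% of its speed; a pose out of reach is approached as far as the arm can. A call with a gripper value outside its range is refused whole. "fingers" is the gripper command: -1 is shut, 1 is fully open, values between are in proportion, set as the call begins (left out, the last holds). The fingers move at their own pace and stop on an object; the grip force is fixed at half the most. Time passes only in rows, so rows that repeat a pose let the fingers close. It gives the time, the measured TCP pose, the force, the opening and the grip force at its end, in the units of the state.
- arm.observe(): the state, without advancing time (a new reading comes with each control period).
- arm.get_image(name): name is "side" or "top" or "wrist"; returns a dict with "img" (480x640x3 uint8, red, green, blue), "fx", "fy", "cx", "cy" (pixels), "R" (3x3) and "t" (3): a world point X has camera coordinates R X + t. Camera axes: x right, y down, z forward; pixel columns grow to the right and rows downward; lengths in mm; the calibration is good to about 2 mm. A picture is of the moment at which its call begins. There is no depth.
- arm.hand_in(): hands the job in; it is judged then, once.
Trained networks look in the newest picture that a camera, given by its name, has taken for a name from the list of things; names that differ only in an ending like _2 or _b are one class to them, and where a whole thing is asked for, a point or a joint stands for the part that bears it (a point fixed in the world has none). Each returns a list of dicts, best first, with "p" (0 to 1); they miss things now and then, are a little off and sometimes report something else, mostly with a low value. They report only what shows in the picture. A call takes as long as a camera call. They do not tell look-alikes from the thing itself.
- arm.cut_out(camera, target): "pixels" (480x640 bool, what is visible of it) and "location" ([column, row] in pixels, amid what is visible of it).
The state is a dict: "time": time; "joints": joint angles; "dq": joint speeds; "joint_efforts": joint torques, N m; "eef_pos": TCP position; "orientation": TCP orientation; "force": force on the tool from outside, world axes, zero at the start; "torque": the same for the moment, N m; "width": finger opening in mm; "gripper_force": force on a finger pad.
Only numpy, scipy, OpenCV 4.12 (cv2) and the standard library are available. Lean on these libraries where they do the work, as an engineer would, in place of code of your own. Each camera call takes 0.05 s, during which the arm holds its last target. There are 200 camera calls.

TASK

The rebuilt battery pack has been gluing in the ratchet clamp; put it on charge. With the pack still in place, lift the clamp's pawl by its red tab and throw it right over on to its stop, so that it stays off the ratchet wheel; then turn the wheel backwards by its crank until the jaw has opened by at least 1 cm, lift the pack out, and lay it flat and fully home in the charging cradle with its brass contacts against the cradle's brass contacts (the jaws cover the pack's sides and the cradle's walls its ends, so put it down flat on the desk or mat on the way and take it again across its sides). Do not drop the pack, do not shift the tubs, the solder reel or the white carton, and leave the clamp open with the pack resting free.

Things in the scene. Friction and masses are not known exactly. Their poses are not given: they have to be found in the camera images.
- ratchet_clamp: Blue-grey bench clamp, base 164 (y) x 64 (x) mm, fixed on the green mat (3 mm thick, front edge at world x 0.48 m, bare desk before it). Origin: centre of its underside; z up; crank on the -x side, to the robot. Gear housing, rack and keeper at y 0..80, to z 77. Wheel shaft along x at y 32, z 52. Pawl post x -28..-20, y 59..90, to z 99.
- pack_seat (a point): Middle of the clamp's bed under the pack, at clamp (0, -45, 36) mm. The fixed jaw stands on its -y side, the sliding jaw on its +y side; jaws 54 mm long (x), tops 22 mm above the bed, the sliding jaw's block 32 mm.
- pawl (a joint): Holding pawl on top of the ratchet wheel, hinged about a pin along the clamp's x axis at clamp (x -34, y 68, z 88) mm. 0: nose rests in the teeth and the wheel cannot turn backwards. Grows as the nose rises and swings over towards +y; past 1.6 rad it falls by its own weight on to its stop at 2.5 rad and stays there. Light: under 1 N at the tab.
- pawl_tab (a point): Centre of the red thumb tab that stands up on the pawl's nose end, 14 (clamp x) x 9 (y) x 20 (z) mm; with the pawl down at clamp (-33, 35.5, 102.5), top at z 112.5, 36 mm from the pawl's pin. Pinched by its two faces along clamp x and carried up and round the pin, it turns in the grip. It turns with the pawl.
- ratchet_wheel (a joint): Steel ratchet wheel, 56 mm across, 12 teeth, plane x -38..-30 of the clamp. 0 at the start: crank towards the pack (-y), 20 degrees above level. Grows when turned backwards: over the top towards +y (anticlockwise seen from the crank side). Stops at 2.7 rad. Drives the jaw, 8 mm per rad. Stays where left; about 7 N at the knob; may spring 0.2 rad as the pawl leaves.
- knob_grip (a point): Middle of the black crank knob, which spins freely on its pin: 18 mm thick, 55 mm long, lying along clamp x from -50 to -104; this point at x -82, 38 mm from the wheel's shaft, at start clamp (-82, -3.7, 65) mm. Turns with the wheel.
- jaw (a joint): Sliding jaw of the clamp, m. 0: clamped on the pack. Grows as it opens towards clamp +y; most 0.0216. Its sprung rubber pad follows the pack for the first 3 mm and presses it with about 30 N at 0.
- pack: Battery pack, dark grey shell, two yellow-orange labels and a pale glue seam on top, 58 (x) x 34 (y) x 24 (z) mm, about 110 g. Origin: centre of its underside; z up. Two brass contacts at its +x end. At the start flat on the bed between the jaws, its +x along clamp +x; jaws cover its two 58 mm sides, its ends stand 2 mm out and are free.
- pack_contacts (a point): Middle of the pack's contact end: 29 mm from its middle along its +x, 12 mm above its underside.
- cradle: Black charging cradle fixed on the mat. Origin: centre of its bay, on the underside; z up. Base 10 mm thick, 56 wide (y), x -45 to 70. Bay floor z 10. End walls at x -31.5 (10 thick, 44 wide) and x +31.5 (charger block 36 long, 46 wide, grey lid, brass contacts), both to z 36: 63 mm between them. Side rails at y +-19.2 only to z 13.5; sides open above, for the fingers.
- cradle_contacts (a point): Foot of the cradle's brass contacts: middle of the charger block's inner face, cradle (31.5, 0, 22) mm. A seated pack has its contact end here.
- solder_reel: Bystander: grey reel of solder, 59 mm across, 28 high, lying flat, loose. Origin: centre of underside.
- tub_screws: Bystander: tub with a green lid, 51 mm across, 41 high, loose. Origin: centre of underside.
- tub_ferrules: Bystander: tub with a red lid, 51 mm across, 41 high, loose. Origin: centre of underside.
- carton_white_small: Bystander: small white carton, 62 (x) x 68 (y) x 78 high mm, loose. Origin: centre of underside.
Mind the look-alikes: they are no part of the job. Leave any blue look-alike of the pack alone.

How it is judged (in metres and radians):
On the way, in this order (a step that is already met when the one before it is completed fails the run):
1. the pawl is thrown over past 2.2 rad, the wheel not yet turned back and the pack still in the clamp (value of joint pawl above 2.2 rad and value of joint ratchet_wheel below 0.3 rad and distance of pack from where it was at the start of the episode below 0.008 m), for 0.2 s.
2. the wheel is turned back until the jaw is open by more than 9 mm, the pack still on the clamp's bed (value of joint jaw above 0.009 m and distance of pack from where it was at the start of the episode below 0.03 m), for 0.2 s.
3. the pack stands flat on the desk or mat, out of the gripper and clear of the cradle (height (world z) of pack below 0.006 m and contact force between the fingers and pack below 0.1 N and angle between pack's own z axis and vertical below 0.15 rad), for 0.1 s.
At the end, for the whole second after the job is handed in: The pack lies flat (within 0.08 rad) on the cradle's bay floor (within 2.5 mm), in line with the bay, its contact end within 8 mm of the cradle's contacts, at rest and out of the gripper; the clamp's jaw is still open by more than 9 mm (horizontal distance between pack_contacts and cradle_contacts below 0.008 m and z of pack in the frame of cradle between 0.008 and 0.0125 m and angle between pack's own z axis and vertical below 0.08 rad and angle between the x axis of pack and the x axis of cradle, either way round below 0.12 rad and linear speed of pack below 0.01 m/s and contact force between the fingers and pack below 0.1 N and value of joint jaw above 0.009 m); the robot touches nothing.
It fails at once if the solder reel is shifted by more than 25 mm (distance of solder_reel from where it was at the start of the episode above 0.025 m).
It fails at once if the green-lidded tub is shifted by more than 25 mm (distance of tub_screws from where it was at the start of the episode above 0.025 m).
It fails at once if the red-lidded tub is shifted by more than 25 mm (distance of tub_ferrules from where it was at the start of the episode above 0.025 m).
It fails at once if the white carton is shifted by more than 25 mm (distance of carton_white_small from where it was at the start of the episode above 0.025 m).
It fails at once if the pack is dropped (it falls faster than 0.5 m/s out of the gripper) (linear speed of pack above 0.5 m/s and contact force between the fingers and pack below 0.05 N).
It also fails if it takes over 64 s, if anything falls off the work surface, if the arm or the gripper's body presses on something with over 40 N, if the wrist force passes 120 N, or if a joint passes its speed limit or range.

## Working session

There is one attempt and no reset: what is moved stays moved. The work goes in short steps, Python scripts to look and compute and a tool call to move; the robot and the scene stay as the last step left them, time stands still between calls to the robot, and variables do not carry over. Pictures are saved under pics/ and viewed, at most 10 in all, crops included, and the job is handed in when it is done.

Besides the shell and the picture viewer there is one more tool, called after "Emit:" by a JSON object that holds its "method" and its "body". arm_command: Moves the arm, as the interface text tells. Its arguments: {"type":"object","properties":{"targets":{"type":"array","items":{"type":"object","properties":{"dp":{"type":"array","items":{"type":"number"}},"dr":{"type":"array","items":{"type":"number"}}}}},"fingers":{"type":"number"}},"required":["targets"]}

```bash
ls; mkdir -p pics
python3 - <<'E'
from station import arm
import cv2, numpy as np
s=arm.observe(); print({k:np.round(v,3).tolist() for k,v in s.items()})
for n in ["side","top"]:
    d=arm.get_image(n); cv2.imwrite(f"pics/{n}0.png",d["img"][:,:,::-1])
    print(n,d["fx"],d["cx"],d["cy"],np.round(d["R"],3).tolist(),np.round(d["t"],1), "cam pos",np.round(-np.array(d["R"]).T@d["t"],0))
    for t in ["ratchet_clamp","pack","pawl_tab","pawl","ratchet_wheel","knob_grip","cradle","cradle_contacts","pack_contacts","solder_reel","tub_screws","tub_ferrules","carton_white_small"]:
        r=arm.cut_out(n,t)
        print(t,[(round(q["p"],2),np.round(q["location"]).tolist(),int(q["pixels"].sum())) for q in r[:3]])
E
```

```text
pics
{'time': 0.0, 'joints': [1.261, 0.577, 0.025, 1.438, -0.015, 1.129, -0.057], 'dq': [0.0, -0.0, -0.001, -0.001, 0.0, -0.0, 0.001], 'joint_efforts': [0.001, -76.577, 2.251, -28.598, 0.015, 0.012, -0.0], 'eef_pos': [151.053, -657.522, 303.009], 'orientation': [-0.001, 0.994, 0.113, -0.0], 'force': [0.848, 0.576, -0.335], 'torque': [0.003, -0.007, -0.001], 'gripper_force': 0.0, 'width': 85.401}
side 569.7108227128887 323.9640260855144 240.92707061959345 [[-0.966, -0.259, 0.02], [-0.179, 0.604, -0.776], [0.189, -0.753, -0.63]] [ 588.    39.9 1022.3] cam pos [382. 898. 663.]
ratchet_clamp [(0.67, [309.0, 315.0], 4315)]
pack [(0.7, [316.0, 312.0], 309), (0.64, [322.0, 278.0], 616), (0.64, [393.0, 356.0], 1049)]
pawl_tab [(0.64, [316.0, 311.0], 325), (0.19, [318.0, 238.0], 1545)]
pawl [(0.53, [316.0, 310.0], 294)]
ratchet_wheel [(0.97, [337.0, 312.0], 1068)]
knob_grip [(0.72, [335.0, 315.0], 986)]
cradle [(0.97, [320.0, 236.0], 1477), (0.33, [293.0, 256.0], 891)]
cradle_contacts [(0.81, [318.0, 237.0], 1518), (0.59, [309.0, 315.0], 4650), (0.55, [322.0, 282.0], 560)]
pack_contacts [(0.9
[... 568 characters left out ...]
0, 252.0], 130)]
pawl [(0.73, [212.0, 251.0], 138), (0.27, [238.0, 273.0], 523)]
ratchet_wheel [(0.56, [236.0, 272.0], 633)]
knob_grip [(0.87, [242.0, 271.0], 562), (0.42, [275.0, 247.0], 649)]
cradle [(0.65, [240.0, 274.0], 630), (0.59, [364.0, 223.0], 1843), (0.26, [271.0, 242.0], 639)]
cradle_contacts [(0.78, [363.0, 222.0], 1854), (0.5, [238.0, 271.0], 594), (0.24, [271.0, 194.0], 678)]
pack_contacts [(0.9, [236.0, 317.0], 647), (0.72, [276.0, 247.0], 665), (0.15, [237.0, 244.0], 3232)]
solder_reel [(0.62, [323.0, 207.0], 750)]
tub_screws [(0.9, [275.0, 193.0], 678), (0.17, [308.0, 327.0], 1542)]
tub_ferrules [(0.91, [217.0, 189.0], 718)]
carton_white_small [(0.92, [307.0, 328.0], 1618)]
```

Run:
```python
import cv2
a=cv2.imread("pics/top0.png")[140:380,150:450]
cv2.imwrite("pics/top0c.png",cv2.resize(a,(750,600),interpolation=cv2.INTER_CUBIC))
a=cv2.imread("pics/side0.png")[190:390,190:457]
cv2.imwrite("pics/side0c.png",cv2.resize(a,(800,600),interpolation=cv2.INTER_CUBIC))
```

```text
(no output)
```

View pics/top0c.png

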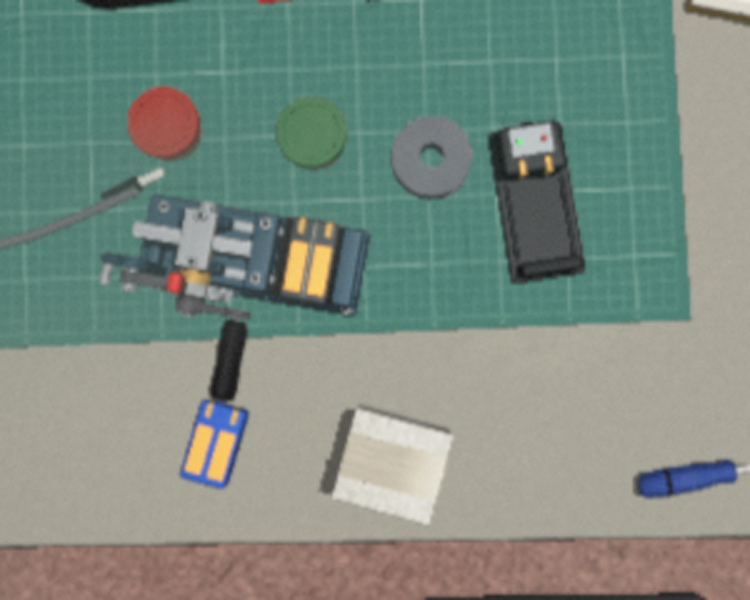

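View pics/side0c.png

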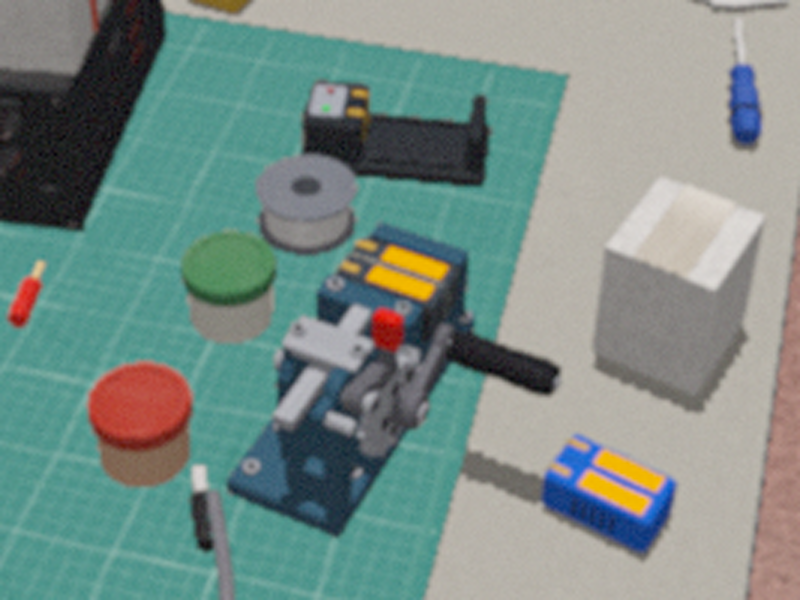

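```bash
cat > h.py <<'E'
import numpy as np, cv2
from scipy.optimize import least_squares
def proj(d,X):
    c=np.atleast_2d(X)@np.array(d["R"]).T+d["t"]
    return np.c_[d["fx"]*c[:,0]/c[:,2]+d["cx"], d["fy"]*c[:,1]/c[:,2]+d["cy"]]
def place(p,X,z=3.):          # p = x,y,yaw of an object standing on the mat
    c,s=np.cos(p[2]),np.sin(p[2])
    return np.atleast_2d(X)@np.array([[c,s,0],[-s,c,0],[0,0,1]])+[p[0],p[1],z]
def box(x0,x1,y0,y1,z0,z1):
    return np.array([[x,y,z] for z in (z0,z1) for x,y in ((x0,y0),(x1,y0),(x1,y1),(x0,y1))],float)
def draw(img,d,P,col=(255,0,255)):
    q=proj(d,P)
    for i in range(4):
        for a,b in ((i,(i+1)%4),(4+i,4+(i+1)%4),(i,4+i)):
            cv2.line(img,tuple(int(v*16) for v in q[a]),tuple(int(v*16) for v in q[b]),col,1,cv2.LINE_AA,4)
CLAMP=[box(-32,32,-82,82,0,4),box(-29,29,-62,-28,36,60),box(-104,-50,-12.7,5.3,56,74),box(-40,-26,31,40,92.5,112.5)]
CRADLE=[box(-45,70,-28,28,0,10),box(31.5,67.5,-23,23,10,36),box(-41.5,-31.5,-22,22,10,36)]
E
cat > fit.py <<'E'
from h import *; from station import arm
D={n:arm.get_image(n) for n in ("top","side")}
obs=[]
def cen(m):
    n,l,st,c=cv2.connectedComponentsWithStats(m.astype(np.uint8)); 
    return [(c[i],st[i]) for i in range(1,n) if st[i][4]>15]
for n,d in D.items():
    hsv=cv2.cvtColor(d["img"],cv2.COLOR_RGB2HSV); H,S,V=[hsv[...,i].astype(int) for i in range(3)]
    red=((H<8)|(H>172))&(S>150)&(V>120); org=(H>12)&(H<28)&(S>150)&(V>150); blk=(V<60)
    roi=np.zeros(H.shape,bool)
    if n=="top": roi[225:310,190:310]=1
    else: roi[260:335,290:390]=1
    for nm,m in(("red",red),("org",org),("blk",blk)):
        print(n,nm,[(np.round(c,1).tolist(),s.tolist()) for c,s in cen(m&roi)])
E
python3 fit.py
```

```text
top red [([219.4, 252.7], [217, 250, 5, 7, 26])]
top org []
top blk [([281.8, 251.1], [272, 232, 15, 31, 54]), ([261.6, 247.2], [258, 235, 7, 24, 53]), ([241.0, 284.0], [234, 268, 14, 32, 284])]
side red [([318.8, 299.2], [314, 293, 10, 14, 110])]
side org [([328.1, 277.0], [317, 272, 23, 11, 129]), ([323.3, 283.9], [312, 279, 23, 11, 135])]
side blk [([336.2, 293.6], [329, 281, 16, 24, 122]), ([356.7, 310.4], [338, 300, 38, 21, 356])]
```

```bash
cat > fit2.py <<'E'
from h import *; from station import arm
D={n:arm.get_image(n) for n in ("top","side")}
def res(p):
    P=place(p,[[-33,35.5,110],[-33,35.5,103.5],[p[3],-45,60.2],[-77,-3.7,66]])
    t=proj(D["top"],P); s=proj(D["side"],P)
    return np.r_[t[0]-[219.4,252.7],s[1]-[318.8,299.2],s[2]-[325.7,280.4],t[3]-[241,284],s[3]-[356.7,310.4],
      t[2]-[150+308/2.5,140+265/2.5]]
r=least_squares(res,[550,340,-.17,-5]); print(np.round(r.x,3),np.round(r.fun,1))
p=r.x
def res2(q):
    P=place(q,[[67.5,23,36],[67.5,-23,36],[-41.5,22,36],[-41.5,-22,36]]); t=proj(D["top"],P)
    Q=place(q,[[67.5,23,36],[-41.5,-22,36],[-45,-28,0]]); s=proj(D["side"],Q)
    return np.r_[(t-np.array([[150+490/2.5,140+131/2.5],[150+559/2.5,140+122/2.5],[150+515/2.5,140+282/2.5],[150+584/2.5,140+272/2.5]])).ravel(),
     (s[1]-[190+484/3,190+96/3])]
r=least_squares(res2,[590,118,.14]); print(np.round(r.x,3),np.round(r.fun,1)); q=r.x
np.save("poses.npy",np.array([p[:3],q]))
for n,(x,y,w,h,k) in {"top":(180,170,220,150,3.6),"side":(240,200,160,170,3.5)}.items():
    d=D[n]; K={**d,"fx":d["fx"]*k,"fy":d["fy"]*k,"cx":(d["cx"]-x+.5)*k-.5,"cy":(d["cy"]-y+.5)*k-.5}
    im=cv2.resize(d["img"][y:y+h,x:x+w,::-1],None,fx=k,fy=k,interpolation=cv2.INTER_CUBIC).copy()
    for b in CLAMP: draw(im,K,place(p,b))
    for b in CRADLE: draw(im,K,place(q,b),(0,255,255))
    cv2.imwrite(f"pics/ov_{n}.png",im)
for t in ["solder_reel","tub_screws","tub_ferrules","carton_white_small"]: pass
E
python3 fit2.py
```

```text
[ 5.49316e+02  3.15085e+02 -1.97000e-01 -4.60400e+00] [-0.7  0.4 -0.7 -1.  -0.9 -1.  -0.4  0.2  0.5 -0.8 -0.5  1.2]
[5.71199e+02 1.07680e+02 1.37000e-01] [ 1.  -0.2 -1.3 -0.3  1.1 -0.6 -2.  -0.3  1.9 -1.4]
```

View pics/ov_top.png

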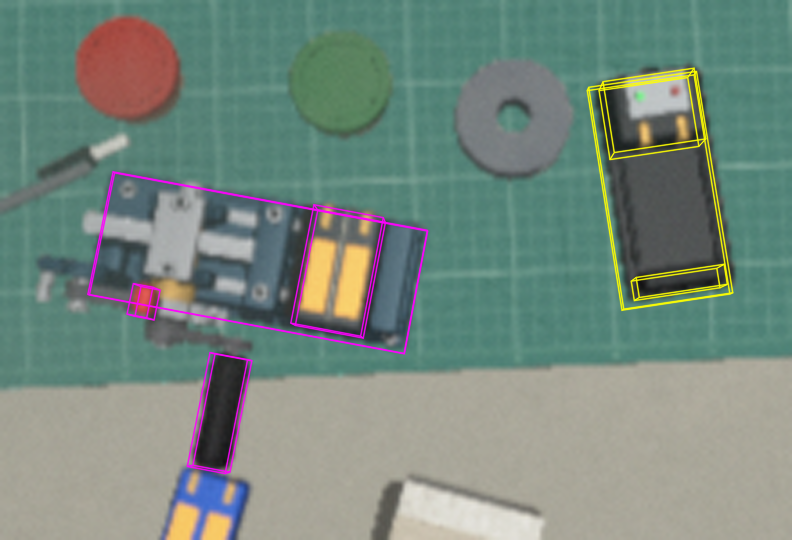

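View pics/ov_side.png

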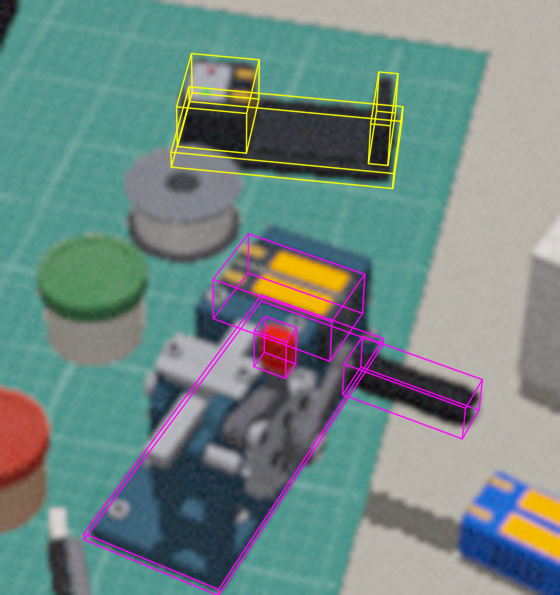

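```bash
cat >> h.py <<'E'
from scipy.spatial.transform import Rotation as Rn
def tool(yaw,tilt=0):          # pointing down, tool x at the world yaw (deg)
    y=np.radians(yaw); return Rn.from_matrix(np.c_[[np.cos(y),np.sin(y),0],[np.sin(y),-np.cos(y),0],[0,0,-1]])
def rel(s,tcp,yaw):            # dp (cm), dr (deg) from state s to a TCP pose
    q=s["orientation"]; R=Rn.from_quat([q[1],q[2],q[3],q[0]])
    return np.round(R.inv().apply(np.array(tcp)-s["eef_pos"])/10,2).tolist(), np.round(np.degrees((R.inv()*tool(yaw)).as_rotvec()),1).tolist()
E
python3 - <<'E'
from h import *; from station import arm
s=arm.observe()
print(rel(s,[560,-250,330],45))
print(rel(s,[530,150,330],78.7))
E
```

```text
([48.98, -30.6, -2.61], [-0.0, -0.0, -32.1])
([55.01, -70.26, -2.61], [-0.0, -0.0, -65.8])
```

Emit:
{"method": "arm_command", "body": {"targets": [{"dp": [25, -15, -2.6], "dr": [0, 0, -16]}, {"dp": [49, -30.6, -2.6], "dr": [0, 0, -32]}, {"dp": [49, -30.6, -2.6], "dr": [0, 0, -32]}, {"dp": [49, -30.6, -2.6], "dr": [0, 0, -32]}, {"dp": [49, -30.6, -2.6], "dr": [0, 0, -32]}, {"dp": [49, -30.6, -2.6], "dr": [0, 0, -32]}, {"dp": [49, -30.6, -2.6], "dr": [0, 0, -32]}, {"dp": [49, -30.6, -2.6], "dr": [0, 0, -32]}, {"dp": [49, -30.6, -2.6], "dr": [0, 0, -32]}, {"dp": [49, -30.6, -2.6], "dr": [0, 0, -32]}, {"dp": [49, -30.6, -2.6], "dr": [0, 0, -32]}, {"dp": [49, -30.6, -2.6], "dr": [0, 0, -32]}]}}

```text
time: 2.8
eef_pos: [563.0, -245.6, 330.2]
orientation: [-0.0, 0.923, 0.384, 0.001]
force: [0.4, -0.6, -0.2]
width: 85.4
gripper_force: 0.0
```

Run:
```python
from h import *; from station import arm
s=arm.observe(); print(s["time"],s["eef_pos"],s["joints"])
print(rel(s,[510,150,330],78.7))
```

```text
2.8 [ 563.03200311 -245.64470941  330.21067027] [ 0.4702506   0.46623584 -0.21021744  1.56384298  0.10209647  1.12123731
 -0.54448852]
([24.33, -31.64, 0.08], [0.0, -0.1, -33.5])
```

Emit:
{"method": "arm_command", "body": {"targets": [{"dp": [24.3, -31.6, 0], "dr": [0, 0, -33.5]}, {"dp": [24.3, -31.6, 0], "dr": [0, 0, -33.5]}, {"dp": [24.3, -31.6, 0], "dr": [0, 0, -33.5]}, {"dp": [24.3, -31.6, 0], "dr": [0, 0, -33.5]}, {"dp": [24.3, -31.6, 0], "dr": [0, 0, -33.5]}, {"dp": [24.3, -31.6, 0], "dr": [0, 0, -33.5]}, {"dp": [24.3, -31.6, 0], "dr": [0, 0, -33.5]}, {"dp": [24.3, -31.6, 0], "dr": [0, 0, -33.5]}, {"dp": [24.3, -31.6, 0], "dr": [0, 0, -33.5]}, {"dp": [24.3, -31.6, 0], "dr": [0, 0, -33.5]}]}}

```text
time: 3.8
eef_pos: [508.7, 146.7, 330.0]
orientation: [0.0, 0.774, 0.634, 0.0]
force: [-0.2, -1.1, 0.2]
width: 85.1
gripper_force: 0.0
```

```bash
cat > ov.py <<'E'
import sys; from h import *; from station import arm
p,q=np.load("poses.npy"); d=arm.get_image("wrist"); im=d["img"][:,:,::-1].copy()
np.savez(sys.argv[1]+".npz",**{k:d[k] for k in d}); cv2.imwrite("pics/"+sys.argv[1]+"_raw.png",im)
for b in CLAMP: draw(im,d,place(p,b))
for b in CRADLE: draw(im,d,place(q,b),(0,255,255))
cv2.imwrite("pics/"+sys.argv[1]+".png",im)
s=arm.observe(); print(s["time"],s["eef_pos"],s["joints"], "cam",-np.array(d["R"]).T@d["t"],d["fx"])
E
python3 ov.py w1
```

```text
3.85 [509.02812825 145.07603339 329.88080766] [-0.0393824   0.35812998 -0.45550794  1.77055651  0.17899997  1.05399017
 -0.76006137] cam [523.63870668 220.62289992 400.66604202] 386.9833094034551
```

View pics/w1.png

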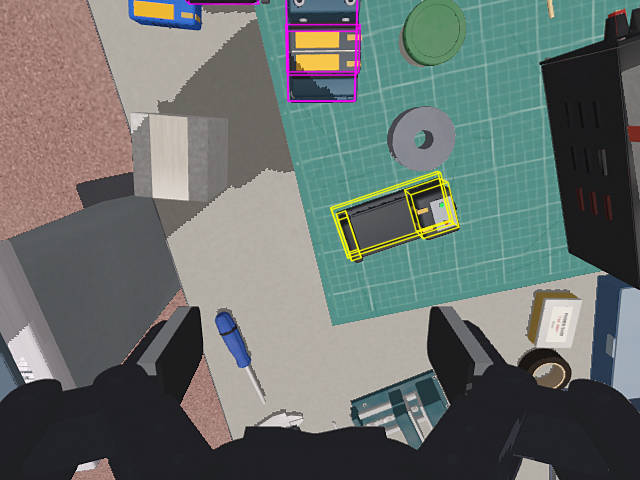

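Run:
```python
from h import *; from station import arm
s=arm.observe(); p=np.load("poses.npy")[0]
X=place(p,[-33,35.5,0])[0]; print(X)
print(rel(s,[X[0],X[1],250],78.7))
```

```text
[523.88229249 356.34455556   3.        ]
([21.0, -2.77, 7.97], [0.0, 0.0, -0.2])
```

Emit:
{"method": "arm_command", "body": {"targets": [{"dp": [21, -2.75, 4], "dr": [0, 0, 0]}, {"dp": [21, -2.75, 8], "dr": [0, 0, 0]}, {"dp": [21, -2.75, 8], "dr": [0, 0, 0]}, {"dp": [21, -2.75, 8], "dr": [0, 0, 0]}, {"dp": [21, -2.75, 8], "dr": [0, 0, 0]}, {"dp": [21, -2.75, 8], "dr": [0, 0, 0]}, {"dp": [21, -2.75, 8], "dr": [0, 0, 0]}, {"dp": [21, -2.75, 8], "dr": [0, 0, 0]}]}}

```text
time: 4.65
eef_pos: [525.3, 354.3, 250.3]
orientation: [0.001, 0.776, 0.631, -0.0]
force: [0.3, -0.3, -0.2]
width: 85.7
gripper_force: 0.0
```

```bash
python3 ov.py w2
```

```text
4.7 [525.29439615 354.45593333 250.51692059] [-0.40106088  0.58551856 -0.43691697  1.61368759  0.28221743  1.00499113
 -1.13124611] cam [540.7205595  428.26845925 320.84840974] 386.9833094034551
```

View pics/w2.png

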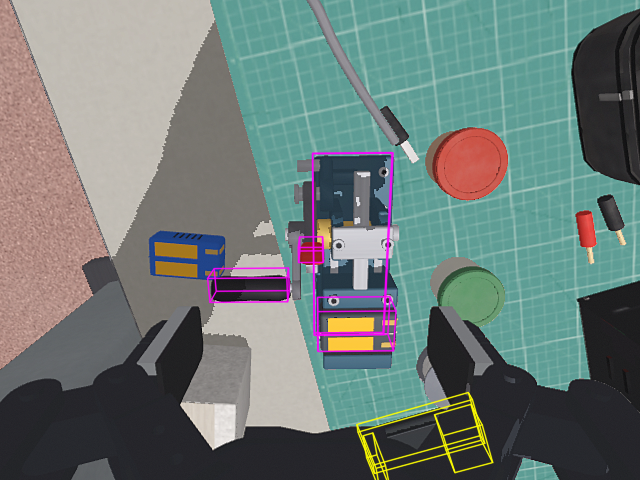

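```bash
cat > fit3.py <<'E'
from h import *; from scipy.optimize import minimize
import os
from station import arm
T=arm.get_image("top") if not os.path.exists("t0.npz") else None
W1,W2=dict(np.load("w1.npz")),dict(np.load("w2.npz"))
p,q=np.load("poses.npy")
def hsv(d): return [c.astype(int) for c in cv2.split(cv2.cvtColor(d["img"],cv2.COLOR_RGB2HSV))]
H,S,V=hsv(W2)
def cen(m,x0,x1,y0,y1):
    k=np.zeros(m.shape,bool); k[y0:y1,x0:x1]=1; y,x=np.nonzero(m&k); return np.array([x.mean(),y.mean()]),len(x)
red=cen(((H<8)|(H>172))&(S>150)&(V>80),290,335,230,275); org=cen((H>12)&(H<28)&(S>150)&(V>150),310,400,300,360)
blk=cen(V<55,205,293,265,310); print(red,org,blk)
def res(a):
    P=place(a,[[-33,35.5,109],[-4.6,-45,60.2],[-77,-3.7,68]]); u=proj(W2,P); return (u-[red[0],org[0],blk[0]]).ravel()
print("start res",np.round(res(p),1)); r=least_squares(res,p); print("wrist-only clamp",np.round(r.x,4),np.round(r.fun,1),"old",np.round(p,4))
# cradle silhouettes
tm=cv2.imread("pics/top0.png")[:,:,::-1].copy(); cal=arm.get_image("top"); cal["img"]=tm
M=[]
for d,(x0,x1,y0,y1) in ((cal,(338,390,180,258)),(W1,(325,465,165,268))):
    h,s,v=hsv(d); m=((v<95)|((s<60)&(v<230))).astype(np.uint8); k=np.zeros_like(m); k[y0:y1,x0:x1]=1; m*=k
    n,l,st,_=cv2.connectedComponentsWithStats(m); m=(l==1+np.argmax(st[1:,4])).astype(np.uint8)
    m=cv2.morphologyEx(m,cv2.MORPH_CLOSE,np.ones((5,5)))
    M.append((d,m)); print("area",m.sum())
def iou(a,out=None):
    t=0
    for d,m in M:
        g=np.zeros((480*4,640*4),np.uint8)
        for b in CRADLE: cv2.fillConvexPoly(g,cv2.convexHull(np.round((proj(d,place(a,b))+.5)*4).astype(np.int32)),1)
        big=cv2.resize(m,None,fx=4,fy=4,interpolation=cv2.INTER_NEAREST); v=(g&big).sum()/(g|big).sum(); t-=v
        if out is not None: out.append(v)
    return t
x=q*[1,1,1]; 
f=lambda z:iou([q[0]+z[0],q[1]+z[1],q[2]+z[2]/50])
r=minimize(f,[0,-2,0],method="Nelder-Mead",options=dict(initial_simplex=[[0,-2,0],[4,-2,0],[0,-6,0],[0,-2,3]],xatol=.05,fatol=1e-4))
z=r.x; b=np.array([q[0]+z[0],q[1]+z[1],q[2]+z[2]/50]); o=[]; iou(b,o); print("cradle",b,o); np.save("crad.npy",b)
im=W1["img"][:,:,::-1]; x,y,w,h,k=315,160,160,115,5
K={**W1,"fx":W1["fx"]*k,"fy":W1["fy"]*k,"cx":(W1["cx"]-x+.5)*k-.5,"cy":(W1["cy"]-y+.5)*k-.5}
im=cv2.resize(im[y:y+h,x:x+w],None,fx=k,fy=k,interpolation=cv2.INTER_CUBIC).copy()
for c in CRADLE: draw(im,K,place(b,c),(0,255,255))
cv2.imwrite("pics/crad.png",im)
E
python3 fit3.py
```

```text
(array([311.72854291, 253.11976048]), 501) (array([350.25914149, 333.8290938 ]), 1258) (array([247.62239089, 287.5313093 ]), 1581)
start res [-1.3 -0.7 -0.5 -2.6  1.3 -1.4]
wrist-only clamp [ 5.491579e+02  3.137606e+02 -2.048000e-01] [-0.6  1.1 -0.9 -1.   1.5 -0.5] old [ 5.493161e+02  3.150848e+02 -1.965000e-01]
area 1889
area 6242
cradle [5.74010799e+02 1.04912936e+02 1.29209237e-01] [np.float64(0.9440647143663385), np.float64(0.9307332029192686)]
```

View pics/crad.png

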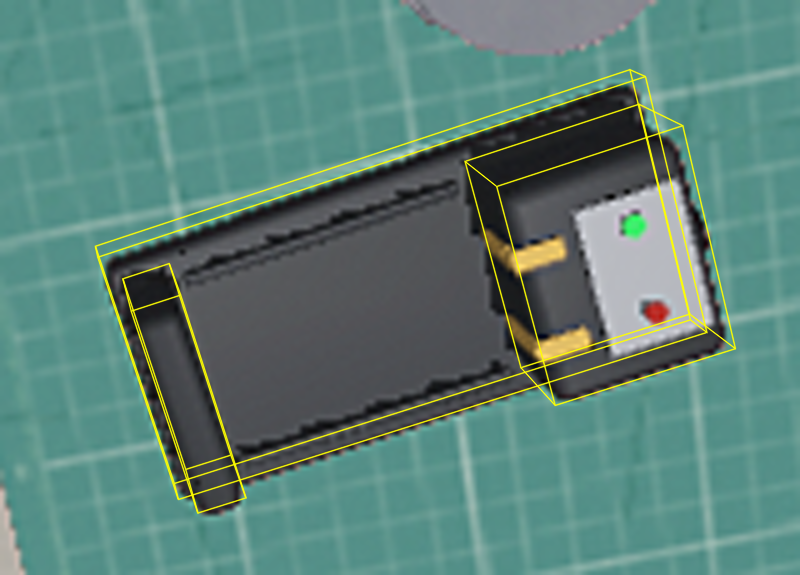

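```bash
cat > pl.py <<'E'
from h import *; from station import arm
np.save("poses.npy",np.array([[549.2,314.3,-0.2],[573.5,104.3,0.129]]))
E
python3 pl.py
python3 - <<'E'
from h import *; from station import arm
s=arm.observe(); p=np.load("poses.npy")[0]
X=place(p,[-33,35.5,0])[0]; print(X)
print(rel(s,[X[0],X[1],172],78.5))
E
```

```text
[523.91056417 355.64845143   3.        ]
([0.03, -0.13, 7.86], [0.1, -0.0, -0.2])
```

Emit:
{"method": "arm_command", "body": {"targets": [{"dp": [0, -0.13, 3]}, {"dp": [0, -0.13, 5.5]}, {"dp": [0, -0.13, 7]}, {"dp": [0, -0.13, 7.9]}, {"dp": [0, -0.13, 7.9]}, {"dp": [0, -0.13, 7.9]}], "fingers": 0}}

```text
$.targets[0]: bad value
```

```bash
python3 ov.py w3; python3 -c "
import cv2;a=cv2.imread('pics/w3.png');cv2.imwrite('pics/w3c.png',cv2.resize(a[200:480,150:480],(700,594)))"
```

```text
4.85 [524.80797448 355.3859295  250.5953096 ] [-0.4019227   0.5855822  -0.43775656  1.61351547  0.28211194  1.00480872
 -1.13152903] cam [540.26889154 428.96304942 321.3038411 ] 386.9833094034551
```

View pics/w3c.png

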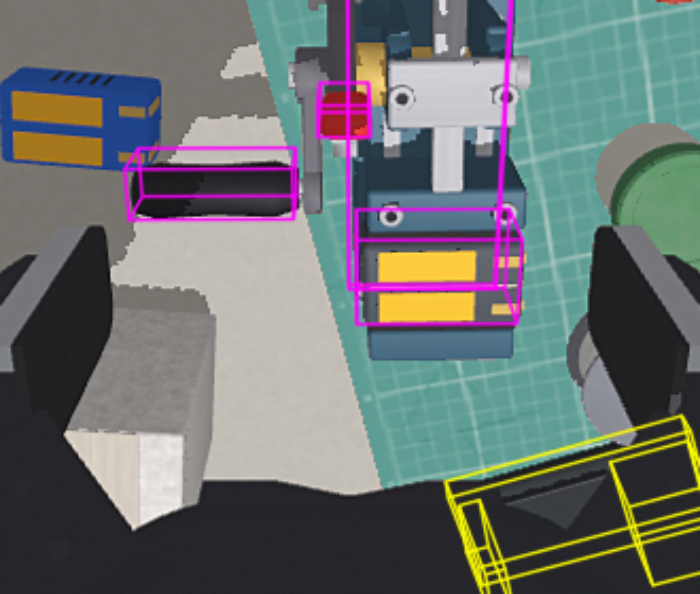

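Emit:
{"method": "arm_command", "body": {"targets": [{"dp": [0, -0.1, 3], "dr": [0, 0, 0]}, {"dp": [0, -0.1, 5.5], "dr": [0, 0, 0]}, {"dp": [0, -0.1, 7], "dr": [0, 0, 0]}, {"dp": [0, -0.1, 7.9], "dr": [0, 0, 0]}, {"dp": [0, -0.1, 7.9], "dr": [0, 0, 0]}, {"dp": [0, -0.1, 7.9], "dr": [0, 0, 0]}], "fingers": 0}}

```text
time: 5.45
eef_pos: [523.5, 357.1, 171.7]
orientation: [-0.0, 0.775, 0.632, 0.001]
force: [0.5, -0.8, -0.5]
width: 42.7
gripper_force: 0.0
```

Emit:
{"method": "arm_command", "body": {"targets": [{"dp": [0, 0, 0], "dr": [0, 0, 0]}, {"dp": [0, 0, 0], "dr": [0, 0, 0]}, {"dp": [0, 0, 0], "dr": [0, 0, 0]}, {"dp": [0, 0, 0], "dr": [0, 0, 0]}, {"dp": [0, 0, 0], "dr": [0, 0, 0]}, {"dp": [0, 0, 0], "dr": [0, 0, 0]}], "fingers": -1}}

```text
time: 6.05
eef_pos: [524.1, 356.9, 171.9]
orientation: [0.0, 0.775, 0.632, 0.001]
force: [2.4, -1.5, 6.5]
width: 11.9
gripper_force: 59.3
```

Emit:
{"method": "arm_command", "body": {"targets": [{"dp": [0.4, 0, -0.61], "dr": [0, 0, 0]}, {"dp": [0.91, 0, -1.13], "dr": [0, 0, 0]}, {"dp": [1.5, 0, -1.54], "dr": [0, 0, 0]}, {"dp": [2.17, 0, -1.83], "dr": [0, 0, 0]}, {"dp": [2.88, 0, -1.97], "dr": [0, 0, 0]}, {"dp": [3.61, 0, -1.97], "dr": [0, 0, 0]}, {"dp": [4.32, 0, -1.83], "dr": [0, 0, 0]}, {"dp": [4.99, 0, -1.55], "dr": [0, 0, 0]}, {"dp": [5.58, 0, -1.14], "dr": [0, 0, 0]}, {"dp": [5.87, 0, -0.88], "dr": [0, 0, 0]}, {"dp": [5.87, 0, -0.88], "dr": [0, 0, 0]}]}}

```text
time: 7.15
eef_pos: [535.6, 416.5, 181.3]
orientation: [-0.001, 0.774, 0.633, 0.002]
force: [1.9, 1.0, 10.3]
width: 7.7
gripper_force: 58.6
```

```bash
cat > tab.py <<'E'
from h import *; from station import arm
p=np.load("poses.npy")[0]
for n in ("side","wrist","top"):
    d=arm.get_image(n); h,s,v=[c.astype(int) for c in cv2.split(cv2.cvtColor(d["img"],cv2.COLOR_RGB2HSV))]
    m=(((h<6)|(h>174))&(s>150)&(v>80)).astype(np.uint8); k,l,st,c=cv2.connectedComponentsWithStats(m)
    print(n,[(np.round(c[i]).tolist(),int(st[i,4])) for i in range(1,k) if st[i,4]>12])
    for f in (0,.5,1,1.5,1.9,2.5):
        a=np.radians(156)-f; print("  ",f,np.round(proj(d,place(p,[-33,68+36*np.cos(a),88+36*np.sin(a)]))[0]).tolist(),end="")
    print()
E
python3 tab.py
```

```text
side [([99.0, 204.0], 871), ([391.0, 157.0], 25), ([136.0, 162.0], 26), ([135.0, 228.0], 399), ([181.0, 258.0], 81), ([198.0, 290.0], 81), ([236.0, 325.0], 735)]
   0 [318.0, 298.0]   0.5 [315.0, 296.0]   1 [309.0, 300.0]   1.5 [303.0, 309.0]   1.9 [298.0, 319.0]   2.5 [295.0, 334.0]
wrist [([506.0, 283.0], 5211), ([632.0, 340.0], 583), ([314.0, 363.0], 518), ([315.0, 389.0], 553)]
   0 [315.0, 427.0]   0.5 [315.0, 431.0]   1 [315.0, 411.0]   1.5 [315.0, 370.0]   1.9 [315.0, 331.0]   2.5 [315.0, 287.0]
top [([276.0, 24.0], 252), ([302.0, 9.0], 38), ([319.0, 25.0], 102), ([257.0, 43.0], 13), ([232.0, 49.0], 14), ([334.0, 108.0], 93), ([261.0, 137.0], 71), ([210.0, 180.0], 60), ([541.0, 259.0], 96)]
   0 [220.0, 253.0]   0.5 [212.0, 252.0]   1 [201.0, 249.0]   1.5 [190.0, 247.0]   1.9 [184.0, 246.0]   2.5 [181.0, 246.0]
```

```bash
python3 ov.py w4
python3 - <<'E'
import cv2,numpy as np
a=cv2.imread('pics/w4_raw.png')[240:480,200:430]; d=cv2.imread('pics/w4_raw.png')
from station import arm
s=arm.get_image("side")["img"][230:370,240:360,::-1]
cv2.imwrite('pics/w4c.png',np.hstack([cv2.resize(a,(420,438)),cv2.resize(s,(375,438))]))
E
```

```text
7.35 [535.52999634 415.99538878 181.54827789] [-0.49663887  0.71317391 -0.40555308  1.56204522  0.32735575  0.93003556
 -1.21100907] cam [550.49163282 489.75526589 252.45593177] 386.9833094034551
```

View pics/w4c.png

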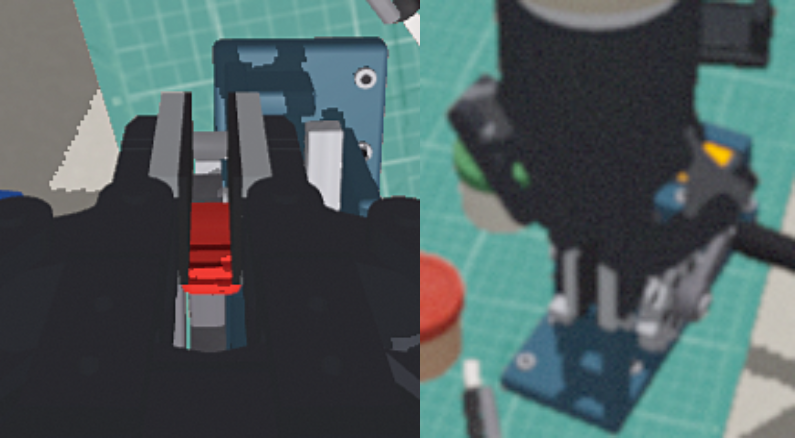

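Emit:
{"method": "arm_command", "body": {"targets": [{"dp": [0.4, 0, 0.1], "dr": [0, 0, 0]}, {"dp": [0.8, 0, 0.25], "dr": [0, 0, 0]}, {"dp": [1.2, 0, 0.45], "dr": [0, 0, 0]}, {"dp": [1.5, 0, 0.65], "dr": [0, 0, 0]}, {"dp": [1.8, 0, 0.9], "dr": [0, 0, 0]}, {"dp": [1.8, 0, 0.9], "dr": [0, 0, 0]}]}}

```text
time: 8.0
eef_pos: [537.7, 433.2, 170.1]
orientation: [-0.001, 0.774, 0.633, -0.0]
force: [-0.4, 0.7, 0.1]
width: 0.1
gripper_force: 0.1
```

```bash
python3 tab.py
```

```text
side [([99.0, 204.0], 875), ([391.0, 157.0], 25), ([139.0, 163.0], 22), ([135.0, 228.0], 409), ([181.0, 258.0], 81), ([198.0, 290.0], 80), ([236.0, 325.0], 740)]
   0 [318.0, 298.0]   0.5 [315.0, 296.0]   1 [309.0, 300.0]   1.5 [303.0, 309.0]   1.9 [298.0, 319.0]   2.5 [295.0, 334.0]
wrist [([513.0, 318.0], 5583), ([637.0, 367.0], 200), ([315.0, 405.0], 208)]
   0 [318.0, 475.0]   0.5 [318.0, 484.0]   1 [319.0, 468.0]   1.5 [319.0, 426.0]   1.9 [319.0, 385.0]   2.5 [318.0, 335.0]
top [([279.0, 22.0], 226), ([302.0, 9.0], 40), ([319.0, 24.0], 101), ([255.0, 44.0], 17), ([232.0, 49.0], 15), ([334.0, 108.0], 93), ([261.0, 137.0], 71), ([210.0, 179.0], 65), ([541.0, 259.0], 96)]
   0 [220.0, 253.0]   0.5 [212.0, 252.0]   1 [201.0, 249.0]   1.5 [190.0, 247.0]   1.9 [184.0, 246.0]   2.5 [181.0, 246.0]
```

Emit:
{"method": "arm_command", "body": {"targets": [{"dp": [1, 0, 0], "dr": [0, 0, 0]}, {"dp": [2, 0, 0], "dr": [0, 0, 0]}, {"dp": [3.5, 0, 0], "dr": [0, 0, 0]}, {"dp": [5, 0, 0], "dr": [0, 0, 0]}, {"dp": [6, 0, -2], "dr": [0, 0, 0]}, {"dp": [6, 0, -6], "dr": [0, 0, 0]}, {"dp": [3, 0, -10], "dr": [0, 0, 0]}, {"dp": [-2, 0, -12], "dr": [0, 0, 0]}, {"dp": [-7, 0, -12], "dr": [0, 0, 0]}, {"dp": [-7, 0, -12], "dr": [0, 0, 0]}], "fingers": 0}}

```text
time: 9.15
eef_pos: [525.1, 357.6, 291.8]
orientation: [0.002, 0.776, 0.63, -0.001]
force: [0.9, -0.7, -0.8]
width: 42.5
gripper_force: 0.0
```

```bash
python3 tab.py; python3 ov.py w5
```

```text
side [([99.0, 204.0], 884), ([391.0, 157.0], 26), ([138.0, 162.0], 29), ([135.0, 228.0], 393), ([181.0, 258.0], 82), ([198.0, 290.0], 81), ([236.0, 325.0], 736), ([296.0, 336.0], 150)]
   0 [318.0, 298.0]   0.5 [315.0, 296.0]   1 [309.0, 300.0]   1.5 [303.0, 309.0]   1.9 [298.0, 319.0]   2.5 [295.0, 334.0]
wrist [([313.0, 139.0], 367), ([452.0, 164.0], 2703), ([557.0, 222.0], 412), ([624.0, 265.0], 341), ([637.0, 406.0], 44)]
   0 [313.0, 239.0]   0.5 [313.0, 229.0]   1 [313.0, 207.0]   1.5 [313.0, 178.0]   1.9 [313.0, 156.0]   2.5 [312.0, 137.0]
top [([278.0, 22.0], 238), ([302.0, 9.0], 38), ([319.0, 24.0], 102), ([255.0, 44.0], 18), ([233.0, 48.0], 16), ([334.0, 108.0], 96), ([261.0, 137.0], 71), ([210.0, 180.0], 68), ([541.0, 260.0], 97)]
   0 [220.0, 253.0]   0.5 [212.0, 252.0]   1 [201.0, 249.0]   1.5 [190.0, 247.0]   1.9 [184.0, 246.0]   2.5 [181.0, 246.0]
9.35 [524.51326127 365.14434199 290.87803649] [-0.41281531  0.55618988 -0.44224051  1.54751101  0.25583034  1.09458737
 -1.1149496 ] cam [539.89446098 438.1506225  361.96727148] 386.9833094034551
```

```bash
cat > knob.py <<'E'
from h import *; from station import arm
p=np.load("poses.npy")[0]; d=arm.get_image("wrist")
h,s,v=[c.astype(int) for c in cv2.split(cv2.cvtColor(d["img"],cv2.COLOR_RGB2HSV))]
P=lambda f:proj(d,place(p,[-77,32+38*np.cos(np.radians(160)-f),54+38*np.sin(np.radians(160)-f)]))[0]
u=P(0.1).astype(int); m=np.zeros(v.shape,np.uint8); m[max(u[1]-60,0):u[1]+40,u[0]-60:u[0]+60]=1; m*=(v<58).astype(np.uint8)
k,l,st,c=cv2.connectedComponentsWithStats(m); print([(c[i].round(1).tolist(),st[i].tolist()) for i in range(1,k) if st[i,4]>60])
for f in (0,.1,.2,.5,1,1.5,2): print(f,P(f).round(1))
s=arm.observe(); X=place(p,[-84,-2,0])[0]; print(X, rel(s,[X[0],X[1],65+3+54+40],168.5))
E
python3 knob.py
```

```text
[([261.1, 278.8], [229, 269, 68, 22, 1139]), ([256.0, 306.8], [248, 293, 14, 24, 225]), ([228.3, 311.5], [220, 306, 17, 11, 128])]
0 [261.7 277.6]
0.1 [261.  277.6]
0.2 [260.4 277.2]
0.5 [258.5 272.8]
1 [255.9 256. ]
1.5 [254.9 231.3]
2 [255.7 206.3]
[466.4770688  329.02809063   3.        ] ([-4.73, -4.94, 12.86], [0.0, -0.1, -90.0])
```

Emit:
{"method": "arm_command", "body": {"targets": [{"dp": [-4.7, -4.9, 2], "dr": [0, 0, -45]}, {"dp": [-4.7, -4.9, 2], "dr": [0, 0, -45]}, {"dp": [-4.7, -4.9, 2], "dr": [0, 0, -45]}, {"dp": [-4.7, -4.9, 2], "dr": [0, 0, -45]}, {"dp": [-4.7, -4.9, 4], "dr": [0, 0, -45]}, {"dp": [-4.7, -4.9, 4], "dr": [0, 0, -90]}, {"dp": [-4.7, -4.9, 6], "dr": [0, 0, -90]}, {"dp": [-4.7, -4.9, 6], "dr": [0, 0, -90]}, {"dp": [-4.7, -4.9, 8], "dr": [0, 0, -90]}, {"dp": [-4.7, -4.9, 10], "dr": [0, 0, -90]}, {"dp": [-4.7, -4.9, 12], "dr": [0, 0, -90]}, {"dp": [-4.7, -4.9, 12.8], "dr": [0, 0, -90]}]}}

```text
time: 10.6
eef_pos: [466.5, 328.1, 160.5]
orientation: [-0.002, 0.1, 0.995, -0.0]
force: [-0.6, 0.4, -0.4]
width: 42.9
gripper_force: 0.0
```

Run:
```python
from h import *; from station import arm
s=arm.observe(); p=np.load("poses.npy")[0]
X=place(p,[-84,-3.9,0])[0]; print(s["eef_pos"],s["joints"],X, rel(s,[X[0],X[1],66+3+52],168.5))
```

```text
[466.52390277 328.13534124 160.47720997] [-0.20091097  0.69215956 -0.78840951  1.86379885  0.63670615  0.86011405
  0.06058066] [466.09959707 327.16596413   3.        ] ([0.01, -0.1, 3.95], [-0.0, -0.2, 0.1])
```

Emit:
{"method": "arm_command", "body": {"targets": [{"dp": [0, -0.1, 1.5], "dr": [0, 0, 0]}, {"dp": [0, -0.1, 3], "dr": [0, 0, 0]}, {"dp": [0, -0.1, 3.9], "dr": [0, 0, 0]}, {"dp": [0, -0.1, 3.9], "dr": [0, 0, 0]}, {"dp": [0, -0.1, 3.9], "dr": [0, 0, 0]}]}}

```text
time: 11.1
eef_pos: [466.9, 326.5, 123.9]
orientation: [0.0, 0.101, 0.995, 0.0]
force: [0.8, 0.5, -0.4]
width: 42.7
gripper_force: 0.0
```

Emit:
{"method": "arm_command", "body": {"targets": [{"dp": [0, 0, 0], "dr": [0, 0, 0]}, {"dp": [0, 0, 0], "dr": [0, 0, 0]}, {"dp": [0, 0, 0], "dr": [0, 0, 0]}, {"dp": [0, 0, 0], "dr": [0, 0, 0]}, {"dp": [0, 0, 0], "dr": [0, 0, 0]}], "fingers": -1}}

```text
time: 11.6
eef_pos: [466.8, 325.8, 124.4]
orientation: [0.0, 0.101, 0.995, -0.0]
force: [-1.6, -2.6, 5.8]
width: 16.1
gripper_force: 58.3
```

Emit:
{"method": "arm_command", "body": {"targets": [{"dp": [0, 0.28, -0.6], "dr": [0, 0, 0]}, {"dp": [0, 0.66, -1.14], "dr": [0, 0, 0]}, {"dp": [0, 1.13, -1.61], "dr": [0, 0, 0]}, {"dp": [0, 1.67, -1.99], "dr": [0, 0, 0]}, {"dp": [0, 2.27, -2.27], "dr": [0, 0, 0]}, {"dp": [0, 2.91, -2.44], "dr": [0, 0, 0]}, {"dp": [0, 3.57, -2.5], "dr": [0, 0, 0]}, {"dp": [0, 4.23, -2.44], "dr": [0, 0, 0]}, {"dp": [0, 4.87, -2.27], "dr": [0, 0, 0]}, {"dp": [0, 5.47, -1.99], "dr": [0, 0, 0]}, {"dp": [0, 6.01, -1.61], "dr": [0, 0, 0]}, {"dp": [0, 6.48, -1.14], "dr": [0, 0, 0]}]}}

```text
time: 12.8
eef_pos: [479.2, 389.6, 135.5]
orientation: [-0.0, 0.101, 0.995, -0.001]
force: [-4.4, -5.8, 2.8]
width: 16.0
gripper_force: 59.3
```

Emit:
{"method": "arm_command", "body": {"targets": [{"dp": [0, 0, 0], "dr": [0, 0, 0]}, {"dp": [0, 0, 0], "dr": [0, 0, 0]}, {"dp": [0, 0, 0], "dr": [0, 0, 0]}]}}

```text
time: 13.1
eef_pos: [479.4, 389.9, 135.1]
orientation: [-0.0, 0.101, 0.995, 0.0]
force: [-3.8, -2.1, -3.4]
width: 16.5
gripper_force: 58.7
```

Emit:
{"method": "arm_command", "body": {"targets": [{"dp": [0, 0, 0], "dr": [0, 0, 0]}, {"dp": [0, 0, 0], "dr": [0, 0, 0]}, {"dp": [0, 0, 0], "dr": [0, 0, 0]}, {"dp": [0, 0, -4], "dr": [0, 0, 0]}, {"dp": [0, 0, -9], "dr": [0, 0, 0]}, {"dp": [0, 0, -14], "dr": [0, 0, 0]}, {"dp": [0, 0, -16], "dr": [0, 0, 0]}], "fingers": 0.1}}

```text
time: 13.8
eef_pos: [480.3, 391.4, 300.6]
orientation: [0.002, 0.101, 0.995, 0.003]
force: [-0.9, 0.1, -0.0]
width: 47.2
gripper_force: 0.0
```

Run:
```python
from h import *; from station import arm
s=arm.observe(); p=np.load("poses.npy")[0]
X=place(p,[0,-45,0])[0]; print(s["time"],s["eef_pos"],X, rel(s,[X[0],X[1],260],78.5))
```

```text
13.8 [480.34455    391.43587784 300.61843308] [540.25988011 270.197004     3.        ] ([-8.28, -10.7, 4.02], [0.5, -0.1, 89.9])
```

Emit:
{"method": "arm_command", "body": {"targets": [{"dp": [-8.3, -10.7, 2], "dr": [0, 0, 45]}, {"dp": [-8.3, -10.7, 2], "dr": [0, 0, 45]}, {"dp": [-8.3, -10.7, 2], "dr": [0, 0, 45]}, {"dp": [-8.3, -10.7, 2], "dr": [0, 0, 45]}, {"dp": [-8.3, -10.7, 4], "dr": [0, 0, 60]}, {"dp": [-8.3, -10.7, 4], "dr": [0, 0, 90]}, {"dp": [-8.3, -10.7, 4], "dr": [0, 0, 90]}, {"dp": [-8.3, -10.7, 4], "dr": [0, 0, 90]}, {"dp": [-8.3, -10.7, 4], "dr": [0, 0, 90]}, {"dp": [-8.3, -10.7, 4], "dr": [0, 0, 90]}, {"dp": [-8.3, -10.7, 4], "dr": [0, 0, 90]}, {"dp": [-8.3, -10.7, 4], "dr": [0, 0, 90]}], "fingers": 1}}

```text
time: 15.0
eef_pos: [539.9, 268.7, 255.6]
orientation: [0.0, 0.775, 0.632, 0.001]
force: [0.0, 0.2, -1.4]
width: 85.1
gripper_force: 0.0
```

```bash
cat > pk.py <<'E'
from h import *; from station import arm
import sys
# pack pose (yaw of labels, position of label middle at height z) seen by the wrist camera, near world point g
def pack(z,g,r=60):
    d=arm.get_image("wrist"); R,t=np.array(d["R"]),d["t"]
    h,s,v=[c.astype(int) for c in cv2.split(cv2.cvtColor(d["img"],cv2.COLOR_RGB2HSV))]
    m=((h>12)&(h<30)&(s>110)&(v>120)).astype(np.uint8); u=proj(d,[g[0],g[1],z])[0]; print("expect px",u.round())
    C=-R.T@t; out=[]
    def ray(px):
        w=R.T@np.array([(px[0]-d["cx"])/d["fx"],(px[1]-d["cy"])/d["fy"],1]); return (C+w*(z-C[2])/w[2])[:2]
    k,l,st,c=cv2.connectedComponentsWithStats(m)
    for i in range(1,k):
        if st[i,4]>25 and np.hypot(*(c[i]-u))<r:
            ys,xs=np.nonzero(l==i); W=np.array([ray(q) for q in zip(xs,ys)])
            (a,b),(w,hh),_=cv2.minAreaRect(W.astype(np.float32)); e=np.linalg.eigh(np.cov(W.T))[1][:,1]
            out.append((st[i,4],W.mean(0),np.degrees(np.arctan2(e[1]*np.sign(e[0]),abs(e[0]))),w,hh)); print(st[i,4],W.mean(0).round(1),"yaw",out[-1][2].round(1),"size",round(w,1),round(hh,1))
    return out,d
if __name__=="__main__":
    p=np.load("poses.npy")[0]; X=place(p,[-4.6,-45,0])[0]
    o,d=pack(63,X); cv2.imwrite("pics/pk.png",d["img"][:,:,::-1]); s=arm.observe(); print(s["time"],s["eef_pos"],s["joints"],"expected labels",X, "center",place(p,[0,-45,0]))
E
python3 pk.py; python3 tab.py | grep side -A1
```

```text
expect px [307. 227.]
777 [537.3 277.8] yaw -9.9 size 11.6 34.3
87 [566.3 273.7] yaw -8.4 size 3.6 10.6
760 [534.  261.6] yaw -11.5 size 11.9 34.3
79 [563.  255.1] yaw -10.7 size 4.3 10.9
15.05 [539.84756867 268.56883877 255.47834278] [-0.26031535  0.53713572 -0.43693964  1.69109246  0.26562219  0.97143956
 -0.9937217 ] expected labels [535.75157386 271.11088292   3.        ] center [[540.25988011 270.197004     3.        ]]
side [([99.0, 204.0], 887), ([391.0, 157.0], 27), ([136.0, 162.0], 28), ([135.0, 228.0], 388), ([181.0, 258.0], 82), ([198.0, 290.0], 81), ([236.0, 325.0], 738), ([296.0, 336.0], 161)]
   0 [318.0, 298.0]   0.5 [315.0, 296.0]   1 [309.0, 300.0]   1.5 [303.0, 309.0]   1.9 [298.0, 319.0]   2.5 [295.0, 334.0]
```

Run:
```python
from h import *; from station import arm
s=arm.observe(); print(rel(s,[540.8,269,114],78.8))
```

```text
([0.08, 0.08, 14.12], [0.0, -0.0, -0.3])
```

Emit:
{"method": "arm_command", "body": {"targets": [{"dp": [0.05, 0.1, 4], "dr": [0, 0, 0]}, {"dp": [0.05, 0.1, 8], "dr": [0, 0, 0]}, {"dp": [0.05, 0.1, 11], "dr": [0, 0, 0]}, {"dp": [0.05, 0.1, 13], "dr": [0, 0, 0]}, {"dp": [0.05, 0.1, 14.1], "dr": [0, 0, 0]}, {"dp": [0.05, 0.1, 14.1], "dr": [0, 0, 0]}, {"dp": [0.05, 0.1, 14.1], "dr": [0, 0, 0]}]}}

```text
time: 15.9
eef_pos: [541.2, 268.8, 114.8]
orientation: [-0.0, 0.775, 0.632, 0.0]
force: [-0.0, -0.2, 0.5]
width: 85.6
gripper_force: 0.0
```

Emit:
{"method": "arm_command", "body": {"targets": [{"dp": [0, 0, 0], "dr": [0, 0, 0]}, {"dp": [0, 0, 0], "dr": [0, 0, 0]}, {"dp": [0, 0, 0], "dr": [0, 0, 0]}, {"dp": [0, 0, 0], "dr": [0, 0, 0]}, {"dp": [0, 0, 0], "dr": [0, 0, 0]}], "fingers": -1}}

```text
time: 16.4
eef_pos: [541.3, 268.8, 115.5]
orientation: [0.0, 0.775, 0.632, 0.001]
force: [-0.5, -0.8, 7.8]
width: 56.8
gripper_force: 63.6
```

Emit:
{"method": "arm_command", "body": {"targets": [{"dp": [0, 0, -0.5], "dr": [0, 0, 0]}, {"dp": [0, 0, -1.5], "dr": [0, 0, 0]}, {"dp": [0, 0, -3], "dr": [0, 0, 0]}, {"dp": [0, 0, -5], "dr": [0, 0, 0]}, {"dp": [0, 0, -7], "dr": [0, 0, 0]}, {"dp": [0, 0, -9], "dr": [0, 0, 0]}, {"dp": [0, 0, -10], "dr": [0, 0, 0]}, {"dp": [0, 0, -10], "dr": [0, 0, 0]}]}}

```text
time: 17.2
eef_pos: [541.3, 268.7, 215.9]
orientation: [0.0, 0.775, 0.632, 0.001]
force: [-0.0, -0.8, -0.6]
width: 56.7
gripper_force: 64.5
```

```bash
python3 pk.py
python3 - <<'E'
from h import *; from station import arm
s=arm.observe(); print(s["width"],s["gripper_force"],s["eef_pos"]); print(rel(s,[470,100,s["eef_pos"][2]],97.4),rel(s,[440,95,s["eef_pos"][2]],97.4))
E
```

```text
expect px [304. 246.]
17.25 [540.91378199 268.37880017 214.59138031] [-0.27014409  0.58200048 -0.42264675  1.73534846  0.29564324  0.88665755
 -1.02154167] expected labels [535.75157386 271.11088292   3.        ] center [[540.25988011 270.197004     3.        ]]
56.403922488166266 64.46854591369629 [540.91378199 268.37880017 214.59138031]
([-17.92, -3.57, -0.01], [0.1, -0.0, -19.0]) ([-19.01, -6.41, -0.01], [0.1, -0.0, -19.0])
```

Emit:
{"method": "arm_command", "body": {"targets": [{"dp": [-3, -1, 0], "dr": [0, 0, -3]}, {"dp": [-7, -2.3, 0], "dr": [0, 0, -8]}, {"dp": [-11, -3.7, 0], "dr": [0, 0, -14]}, {"dp": [-15, -5, 0], "dr": [0, 0, -19]}, {"dp": [-18, -6.1, 0], "dr": [0, 0, -19]}, {"dp": [-19, -6.4, 0], "dr": [0, 0, -19]}, {"dp": [-19, -6.4, 4], "dr": [0, 0, -19]}, {"dp": [-19, -6.4, 8], "dr": [0, 0, -19]}, {"dp": [-19, -6.4, 11], "dr": [0, 0, -19]}, {"dp": [-19, -6.4, 12], "dr": [0, 0, -19]}, {"dp": [-19, -6.4, 12], "dr": [0, 0, -19]}]}}

```text
time: 18.35
eef_pos: [439.4, 95.6, 92.9]
orientation: [-0.001, 0.659, 0.752, -0.001]
force: [0.2, -0.4, 0.3]
width: 56.6
gripper_force: 64.4
```

Run:
```python
from h import *; from station import arm
s=arm.observe(); print(s["width"],s["gripper_force"],s["eef_pos"],s["joints"]); print(rel(s,[440,95,77.5],97.4))
```

```text
56.640280395084645 64.36594247817993 [439.40751388  95.60596757  92.89643237] [-0.07042375  0.60608879 -0.36065517  2.22824822  0.54917218  0.39436799
 -0.75504135]
([-0.07, 0.06, 1.54], [-0.2, 0.0, 0.1])
```

Emit:
{"method": "arm_command", "body": {"targets": [{"dp": [0, 0, 0.5], "dr": [0, 0, 0]}, {"dp": [0, 0, 0.9], "dr": [0, 0, 0]}, {"dp": [0, 0, 1.2], "dr": [0, 0, 0]}, {"dp": [0, 0, 1.4], "dr": [0, 0, 0]}, {"dp": [0, 0, 1.5], "dr": [0, 0, 0]}, {"dp": [0, 0, 1.55], "dr": [0, 0, 0]}, {"dp": [0, 0, 1.55], "dr": [0, 0, 0]}]}}

```text
time: 19.05
eef_pos: [440.0, 95.2, 78.7]
orientation: [0.0, 0.66, 0.751, 0.0]
force: [0.2, -0.4, -1.4]
width: 56.9
gripper_force: 64.4
```

Emit:
{"method": "arm_command", "body": {"targets": [{"dp": [0, 0, 0.1], "dr": [0, 0, 0]}, {"dp": [0, 0, 0.2], "dr": [0, 0, 0]}, {"dp": [0, 0, 0.2], "dr": [0, 0, 0]}, {"dp": [0, 0, 0.2], "dr": [0, 0, 0]}]}}

```text
time: 19.45
eef_pos: [440.0, 95.2, 76.6]
orientation: [-0.0, 0.66, 0.751, -0.0]
force: [0.0, -0.0, -1.0]
width: 57.0
gripper_force: 64.5
```

Emit:
{"method": "arm_command", "body": {"targets": [{"dp": [0, 0, 0.1], "dr": [0, 0, 0]}, {"dp": [0, 0, 0.15], "dr": [0, 0, 0]}, {"dp": [0, 0, 0.15], "dr": [0, 0, 0]}]}}

```text
time: 19.75
eef_pos: [439.9, 95.2, 76.4]
orientation: [0.001, 0.66, 0.752, 0.0]
force: [-5.5, -0.8, 28.3]
width: 56.6
gripper_force: 67.8
```

Emit:
{"method": "arm_command", "body": {"targets": [{"dp": [0, 0, -0.1], "dr": [0, 0, 0]}, {"dp": [0, 0, -0.1], "dr": [0, 0, 0]}]}}

```text
time: 19.95
eef_pos: [440.1, 95.2, 76.5]
orientation: [0.0, 0.66, 0.751, 0.0]
force: [-2.8, -1.2, 12.6]
width: 56.6
gripper_force: 66.2
```

Emit:
{"method": "arm_command", "body": {"targets": [{"dp": [0, 0, 0], "dr": [0, 0, 0]}, {"dp": [0, 0, 0], "dr": [0, 0, 0]}, {"dp": [0, 0, 0], "dr": [0, 0, 0]}, {"dp": [0, 0, 0], "dr": [0, 0, 0]}, {"dp": [0, 0, -2], "dr": [0, 0, 0]}, {"dp": [0, 0, -6], "dr": [0, 0, 0]}, {"dp": [0, 0, -10], "dr": [0, 0, 0]}, {"dp": [0, 0, -13], "dr": [0, 0, 0]}, {"dp": [0, 0, -13], "dr": [0, 0, 0]}], "fingers": 1}}

```text
time: 20.85
eef_pos: [441.4, 95.7, 209.4]
orientation: [0.002, 0.66, 0.751, 0.002]
force: [0.5, -1.0, -0.9]
width: 85.1
gripper_force: 0.0
```

```bash
cat > pk2.py <<'E'
from pk import *
o,d=pack(float(__import__("sys").argv[1]),(440,95),120); cv2.imwrite("pics/pk2.png",d["img"][:,:,::-1]); s=arm.observe(); print(s["time"],s["eef_pos"],s["joints"])
E
python3 pk2.py 24
```

```text
expect px [310. 233.]
816 [433.1 102.3] yaw 8.3 size 34.4 11.5
76 [461.6 107.7] yaw 8.0 size 9.6 3.5
795 [435.6  85.9] yaw 7.5 size 34.3 11.7
80 [464.   88.9] yaw 8.8 size 9.2 3.7
20.9 [440.85338367  95.20285785 207.66976118] [ 0.09632232  0.41659334 -0.56498869  2.11947669  0.34853671  0.69097279
 -0.57233386]
```

Run:
```python
from h import *; from station import arm
s=arm.observe(); print(rel(s,[439.8,95,79],187.6))
```

```text
([-0.01, -0.16, 12.87], [0.2, 0.2, -90.2])
```

Emit:
{"method": "arm_command", "body": {"targets": [{"dp": [0, -0.15, 2], "dr": [0, 0, -45]}, {"dp": [0, -0.15, 2], "dr": [0, 0, -45]}, {"dp": [0, -0.15, 2], "dr": [0, 0, -45]}, {"dp": [0, -0.15, 2], "dr": [0, 0, -45]}, {"dp": [0, -0.15, 2], "dr": [0, 0, -45]}, {"dp": [0, -0.15, 4], "dr": [0, 0, -90]}, {"dp": [0, -0.15, 4], "dr": [0, 0, -90]}, {"dp": [0, -0.15, 4], "dr": [0, 0, -90]}, {"dp": [0, -0.15, 6], "dr": [0, 0, -90]}, {"dp": [0, -0.15, 6], "dr": [0, 0, -90]}, {"dp": [0, -0.15, 6], "dr": [0, 0, -90]}, {"dp": [0, -0.15, 6], "dr": [0, 0, -90]}], "fingers": 0.4}}

```text
time: 22.1
eef_pos: [437.8, 94.8, 144.8]
orientation: [-0.001, -0.065, 0.998, 0.0]
force: [-0.2, 0.2, -0.2]
width: 59.9
gripper_force: 0.0
```

```bash
python3 pk2.py 24
python3 - <<'E'
from h import *; from station import arm
s=arm.observe(); print(rel(s,[439.8,95,79],187.8))
E
```

```text
expect px [315. 271.]
1336 [435.5  86.3] yaw 8.5 size 34.0 11.7
1338 [433.2 102.6] yaw 7.9 size 34.3 11.4
126 [464.6  89.2] yaw 7.8 size 10.4 3.9
118 [461.7 108.1] yaw 8.5 size 9.8 3.3
22.15 [437.9521968   94.93760278 145.08712628] [ 0.29606722  0.61922268 -0.90920311  2.18072685  0.77629057  0.7099155
  0.54636273]
([-0.2, -0.02, 6.61], [0.0, -0.1, -0.4])
```

Emit:
{"method": "arm_command", "body": {"targets": [{"dp": [-0.2, 0, 2.5], "dr": [0, 0, -0.5]}, {"dp": [-0.2, 0, 4.5], "dr": [0, 0, -0.5]}, {"dp": [-0.2, 0, 6], "dr": [0, 0, -0.5]}, {"dp": [-0.2, 0, 6.6], "dr": [0, 0, -0.5]}, {"dp": [-0.2, 0, 6.6], "dr": [0, 0, -0.5]}, {"dp": [-0.2, 0, 6.6], "dr": [0, 0, -0.5]}]}}

```text
time: 22.75
eef_pos: [440.6, 95.5, 80.5]
orientation: [0.0, -0.069, 0.998, 0.0]
force: [-0.3, 0.6, 0.0]
width: 59.8
gripper_force: 0.0
```

Emit:
{"method": "arm_command", "body": {"targets": [{"dp": [0, 0, 0], "dr": [0, 0, 0]}, {"dp": [0, 0, 0], "dr": [0, 0, 0]}, {"dp": [0, 0, 0], "dr": [0, 0, 0]}, {"dp": [0, 0, 0], "dr": [0, 0, 0]}, {"dp": [0, 0, 0], "dr": [0, 0, 0]}], "fingers": -1}}

```text
time: 23.25
eef_pos: [440.8, 95.2, 80.9]
orientation: [0.001, -0.069, 0.998, -0.0]
force: [-1.4, -1.3, 9.2]
width: 33.1
gripper_force: 59.7
```

Emit:
{"method": "arm_command", "body": {"targets": [{"dp": [0, 0, -1], "dr": [0, 0, 0]}, {"dp": [0, 0, -3], "dr": [0, 0, 0]}, {"dp": [0, 0, -6], "dr": [0, 0, 0]}, {"dp": [0, 0, -9], "dr": [0, 0, 0]}, {"dp": [0, 0, -12], "dr": [0, 0, 0]}, {"dp": [0, 0, -12], "dr": [0, 0, 0]}]}}

```text
time: 23.85
eef_pos: [441.7, 95.9, 203.3]
orientation: [0.003, -0.069, 0.998, 0.0]
force: [-0.5, -0.4, -0.9]
width: 32.5
gripper_force: 60.3
```

Run:
```python
from pk import *
s=arm.observe(); q=np.load("poses.npy")[1]; print(s["time"],s["width"],s["gripper_force"],s["eef_pos"],q)
o,d=pack(s["eef_pos"][2]-79+24,s["eef_pos"][:2],120)
X=place(q,[2,0,0])[0]; print(X,rel(s,[X[0],X[1],s["eef_pos"][2]],np.degrees(q[2])+180))
for n in("top",):
    d=arm.get_image(n)
    cv2.imwrite("pics/top_late.png",d["img"][:,:,::-1])
```

```text
23.85 32.54499459967241 60.26231646537781 [441.69350241  95.92840305 203.33439769] [5.735e+02 1.043e+02 1.290e-01]
expect px [315. 332.]
2633 [435.5  86.6] yaw 8.0 size 33.7 11.4
2622 [433.2 102.8] yaw 8.2 size 33.7 11.2
226 [464.3  89.3] yaw 9.8 size 9.7 3.9
213 [461.5 108.1] yaw 6.7 size 9.7 3.7
40 [485.3 101. ] yaw 10.7 size 4.6 1.6
[575.48338206 104.55728503   3.        ] ([-13.37, -0.98, 0.07], [0.0, 0.3, 0.5])
```

Run:
```python
from h import *; from station import arm
s=arm.observe(); print(rel(s,[578,30,230],97.4))
```

```text
([-12.72, -8.31, -2.92], [0.0, 0.1, 90.5])
```

Emit:
{"method": "arm_command", "body": {"targets": [{"dp": [-6, -4, -3], "dr": [0, 0, 45]}, {"dp": [-12.7, -8.3, -3], "dr": [0, 0, 45]}, {"dp": [-12.7, -8.3, -3], "dr": [0, 0, 45]}, {"dp": [-12.7, -8.3, -3], "dr": [0, 0, 45]}, {"dp": [-12.7, -8.3, -3], "dr": [0, 0, 45]}, {"dp": [-12.7, -8.3, -3], "dr": [0, 0, 90]}, {"dp": [-12.7, -8.3, -3], "dr": [0, 0, 90]}, {"dp": [-12.7, -8.3, -3], "dr": [0, 0, 90]}, {"dp": [-12.7, -8.3, -3], "dr": [0, 0, 90]}, {"dp": [-12.7, -8.3, -3], "dr": [0, 0, 90]}, {"dp": [-12.7, -8.3, -3], "dr": [0, 0, 90]}, {"dp": [-12.7, -8.3, -3], "dr": [0, 0, 90]}]}}

```text
time: 25.15
eef_pos: [577.2, 30.5, 228.8]
orientation: [-0.0, 0.657, 0.754, -0.001]
force: [-1.2, -0.0, -0.7]
width: 32.6
gripper_force: 60.3
```

```bash
cat > crad.py <<'E'
from h import *; from station import arm; from scipy.optimize import minimize
d=arm.get_image("wrist"); s=arm.observe(); print(s["time"],s["eef_pos"],s["width"],s["joints"])
q=np.load("poses.npy")[1]; np.savez("w6.npz",**{k:d[k] for k in d})
h,sa,v=[c.astype(int) for c in cv2.split(cv2.cvtColor(d["img"],cv2.COLOR_RGB2HSV))]
u=np.vstack([proj(d,place(q,b)) for b in CRADLE]); x0,y0=(u.min(0)-12).astype(int); x1,y1=(u.max(0)+12).astype(int); print("roi",x0,x1,y0,y1)
green=(h>60)&(h<100)&(sa>60)&(v>60); m=(~green).astype(np.uint8); k=np.zeros_like(m); k[max(y0,0):y1,max(x0,0):x1]=1; m*=k
m=cv2.morphologyEx(m,cv2.MORPH_OPEN,np.ones((3,3))); n,l,st,_=cv2.connectedComponentsWithStats(m); m=(l==1+np.argmax(st[1:,4])).astype(np.uint8); print("area",m.sum())
big=cv2.resize(m,None,fx=4,fy=4,interpolation=cv2.INTER_NEAREST)
def f(z):
    g=np.zeros(big.shape,np.uint8); a=[q[0]+z[0],q[1]+z[1],q[2]+z[2]/50]
    for b in CRADLE: cv2.fillConvexPoly(g,cv2.convexHull(np.round((proj(d,place(a,b))+.5)*4).astype(np.int32)),1)
    return -(g&big).sum()/(g|big).sum()
r=minimize(f,[0,0,0],method="Nelder-Mead",options=dict(initial_simplex=[[0,0,0],[3,0,0],[0,3,0],[0,0,3]],xatol=.05,fatol=1e-4))
z=r.x; a=np.array([q[0]+z[0],q[1]+z[1],q[2]+z[2]/50]); print("cradle",a,r.fun,"before",f([0,0,0])); np.save("c6.npy",a)
x0,y0=max(x0,0),max(y0,0); kk=min(780/(x1-x0),580/(y1-y0)); K={**d,"fx":d["fx"]*kk,"fy":d["fy"]*kk,"cx":(d["cx"]-x0+.5)*kk-.5,"cy":(d["cy"]-y0+.5)*kk-.5}
im=cv2.resize(d["img"][y0:y1,x0:x1,::-1],None,fx=kk,fy=kk,interpolation=cv2.INTER_CUBIC).copy()
for b in CRADLE: draw(im,K,place(a,b),(0,255,255))
cv2.imwrite("pics/w6.png",im); cv2.imwrite("pics/w6_raw.png",d["img"][:,:,::-1])
E
python3 crad.py
```

```text
25.2 [577.28546205  30.58651884 228.97633953] 32.625335361833116 [ 0.22720697  0.55254606 -0.55688984  1.78215381  0.35911056  0.91139336
 -0.34611992]
roi 247 445 64 173
area 13391
cradle [518.14197531 155.20123457   0.5507284 ] 0.0 before 81346327849208.62crad.py:12: RuntimeWarning: overflow encountered in scalar negative
  return -(g&big).sum()/(g|big).sum()
```

```bash
sed -i 's/return -(g&big).sum()/return -float((g\&big).sum())/; s/d=arm.get_image("wrist")/d=dict(np.load("w6.npz"))/; s/; np.savez("w6.npz".*$//' crad.py; python3 crad.py
```

```text
25.2 [577.28546205  30.58651884 228.97633953] 32.625335361833116 [ 0.22720697  0.55254606 -0.55688984  1.78215381  0.35911056  0.91139336
 -0.34611992]
roi 247 445 64 173
area 13391
cradle [5.73395615e+02 1.02824041e+02 1.41956423e-01] -0.9585414249817477 before -0.9335091370916532
```

View pics/w6.png

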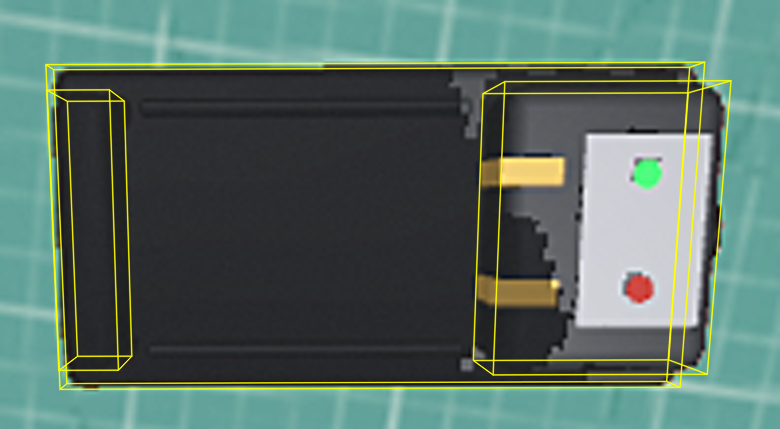

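Run:
```python
from pk import *
s=arm.observe(); a=np.load("c6.npy"); print(s["eef_pos"])
o,d=pack(s["eef_pos"][2]-80.9+24,s["eef_pos"][:2],150)
q=s["orientation"]; R=Rn.from_quat([q[1],q[2],q[3],q[0]])
lab=np.mean([x[1] for x in o if x[0]>300],0); yaw=np.radians(7.9); c=lab+5.5*np.array([np.cos(yaw),np.sin(yaw)])
off=R.inv().apply([*(c-s["eef_pos"][:2]),0]); print("pack centre in tool",off)
off=np.array([off[0],off[1],0]); np.save("off.npy",off)
ty=np.degrees(a[2])+180; C=place(a,[0.5,0,0])[0]; T=C-tool(ty).apply(off); print("target TCP",T,ty,rel(s,[T[0],T[1],180],ty))
```

```text
[577.28546205  30.58651884 228.97633953]
expect px [314. 329.]
2631 [568.2  36. ] yaw -81.9 size 11.5 34.1
2627 [584.6  38.3] yaw -82.0 size 11.6 34.1
229 [571.    6.9] yaw -81.3 size 3.9 9.7
234 [589.9   9.7] yaw -82.1 size 3.9 9.7
pack centre in tool [ 6.58312994  5.52527128 -0.014351  ]
target TCP [581.18921203  98.3564697    3.        ] 188.13350390387262 ([6.66, 1.35, 4.89], [-0.1, -0.1, -90.1])
```

```bash
cat > tgt.py <<'E'
from h import *; from station import arm; import sys
a=np.load("c6.npy"); ty=np.degrees(a[2])+180; T=place(a,[0.5+1.3,0,0])[0]; s=arm.observe()
print(s["time"],s["eef_pos"],s["width"],"T",T,ty,rel(s,[T[0],T[1],float(sys.argv[1])],ty))
E
python3 tgt.py 170
```

```text
25.25 [577.38465689  30.57036295 229.15535128] 32.28938016257994 T [575.17750851 103.0787049    3.        ] 188.13350390387262 ([7.21, 0.81, 5.91], [-0.1, -0.1, -90.0])
```

Emit:
{"method": "arm_command", "body": {"targets": [{"dp": [7.2, 0.8, 0], "dr": [0, 0, -45]}, {"dp": [7.2, 0.8, 0], "dr": [0, 0, -45]}, {"dp": [7.2, 0.8, 0], "dr": [0, 0, -45]}, {"dp": [7.2, 0.8, 0], "dr": [0, 0, -45]}, {"dp": [7.2, 0.8, 0], "dr": [0, 0, -45]}, {"dp": [7.2, 0.8, 1], "dr": [0, 0, -90]}, {"dp": [7.2, 0.8, 2], "dr": [0, 0, -90]}, {"dp": [7.2, 0.8, 3], "dr": [0, 0, -90]}, {"dp": [7.2, 0.8, 4], "dr": [0, 0, -90]}, {"dp": [7.2, 0.8, 5.9], "dr": [0, 0, -90]}, {"dp": [7.2, 0.8, 5.9], "dr": [0, 0, -90]}, {"dp": [7.2, 0.8, 5.9], "dr": [0, 0, -90]}]}}

```text
time: 26.45
eef_pos: [575.5, 102.6, 170.0]
orientation: [-0.001, -0.07, 0.998, 0.0]
force: [-1.0, -0.2, -1.7]
width: 32.9
gripper_force: 60.2
```

Emit:
{"method": "arm_command", "body": {"targets": [{"dp": [0, 0, 0], "dr": [0, 0, 0]}, {"dp": [0, 0, 0], "dr": [0, 0, 0]}]}}

```text
time: 26.65
eef_pos: [575.9, 103.1, 171.4]
orientation: [0.0, -0.069, 0.998, 0.0]
force: [-0.1, -0.2, -1.2]
width: 32.7
gripper_force: 60.2
```

```bash
python3 tgt.py 98
python3 - <<'E'
from pk import *
s=arm.observe(); o,d=pack(s["eef_pos"][2]-80.9+24,s["eef_pos"][:2],150)
lab=np.mean([x[1] for x in o if x[0]>300],0); y=np.radians(8.1); e=np.array([np.cos(y),np.sin(y)]); print("centre",lab+5.5*e,"tcp",s["eef_pos"])
E
```

```text
26.65 [575.92935563 103.06851934 171.3840712 ] 32.65369082508513 T [575.17750851 103.0787049    3.        ] 188.13350390387262 ([0.08, 0.01, 7.34], [0.0, 0.0, -0.3])
expect px [315. 329.]
2604 [567.9 110.1] yaw 7.9 size 34.0 11.4
2607 [570.4  93.7] yaw 8.1 size 33.7 11.6
224 [599.5  96.5] yaw 9.9 size 10.2 3.9
215 [596.7 115.4] yaw 4.9 size 9.7 3.9
centre [574.58449544 102.70580388] tcp [575.92935563 103.06851934 171.3840712 ]
```

Emit:
{"method": "arm_command", "body": {"targets": [{"dp": [0.07, 0.02, 2], "dr": [0, 0, 0]}, {"dp": [0.07, 0.02, 4], "dr": [0, 0, 0]}, {"dp": [0.07, 0.02, 5], "dr": [0, 0, 0]}, {"dp": [0.07, 0.02, 5.5], "dr": [0, 0, 0]}, {"dp": [0.07, 0.02, 6], "dr": [0, 0, 0]}, {"dp": [0.07, 0.02, 6.4], "dr": [0, 0, 0]}, {"dp": [0.07, 0.02, 6.8], "dr": [0, 0, 0]}, {"dp": [0.07, 0.02, 7.1], "dr": [0, 0, 0]}, {"dp": [0.07, 0.02, 7.4], "dr": [0, 0, 0]}, {"dp": [0.07, 0.02, 7.4], "dr": [0, 0, 0]}, {"dp": [0.07, 0.02, 7.4], "dr": [0, 0, 0]}]}}

```text
time: 27.8
eef_pos: [575.1, 103.1, 97.1]
orientation: [0.0, -0.069, 0.998, 0.0]
force: [-0.2, -0.9, -0.6]
width: 32.6
gripper_force: 60.2
```

Emit:
{"method": "arm_command", "body": {"targets": [{"dp": [0, 0, 0.1], "dr": [0, 0, 0]}, {"dp": [0, 0, 0.2], "dr": [0, 0, 0]}, {"dp": [0, 0, 0.25], "dr": [0, 0, 0]}, {"dp": [0, 0, 0.3], "dr": [0, 0, 0]}, {"dp": [0, 0, 0.3], "dr": [0, 0, 0]}]}}

```text
time: 28.3
eef_pos: [575.0, 103.1, 94.1]
orientation: [0.0, -0.069, 0.998, 0.0]
force: [0.5, 0.2, -1.2]
width: 32.5
gripper_force: 60.2
```

Emit:
{"method": "arm_command", "body": {"targets": [{"dp": [0, 0, 0.05], "dr": [0, 0, 0]}, {"dp": [0, 0, 0.1], "dr": [0, 0, 0]}, {"dp": [0, 0, 0.1], "dr": [0, 0, 0]}]}}

```text
time: 28.6
eef_pos: [575.0, 103.2, 94.0]
orientation: [0.0, -0.069, 0.998, -0.0]
force: [-2.5, -1.4, 11.0]
width: 32.6
gripper_force: 61.7
```

Contact at bay-floor height. Release to about 55 mm, then retreat up.

Emit:
{"method": "arm_command", "body": {"targets": [{"dp": [0, 0, -0.05], "dr": [0, 0, 0]}, {"dp": [0, 0, -0.05], "dr": [0, 0, 0]}, {"dp": [0, 0, -0.05], "dr": [0, 0, 0]}, {"dp": [0, 0, -0.05], "dr": [0, 0, 0]}, {"dp": [0, 0, -2], "dr": [0, 0, 0]}, {"dp": [0, 0, -5], "dr": [0, 0, 0]}, {"dp": [0, 0, -9], "dr": [0, 0, 0]}, {"dp": [0, 0, -13], "dr": [0, 0, 0]}, {"dp": [0, 0, -13], "dr": [0, 0, 0]}, {"dp": [0, 0, -13], "dr": [0, 0, 0]}], "fingers": 0.3}}

```text
time: 29.6
eef_pos: [575.3, 103.0, 223.7]
orientation: [0.001, -0.069, 0.998, -0.0]
force: [-0.4, 0.2, 0.7]
width: 55.6
gripper_force: 0.0
```

Run:
```python
from pk import *
s=arm.observe(); a=np.load("c6.npy"); o,d=pack(37,a[:2],150)
lab=np.mean([x[1] for x in o if x[0]>300],0); y=a[2]; e=np.array([np.cos(y),np.sin(y)]); c=lab+5.5*e; print("centre",c,"in cradle",(c-a[:2])@e,(c-a[:2])@[-e[1],e[0]])
p=np.load("poses.npy")[0]
t=arm.get_image("side"); h,sa,v=[k.astype(int) for k in cv2.split(cv2.cvtColor(t["img"],cv2.COLOR_RGB2HSV))]
m=((h>12)&(h<30)&(sa>110)&(v>120)).astype(np.uint8); k,l,st,cc=cv2.connectedComponentsWithStats(m); print([(cc[i].round(1).tolist(),int(st[i,4])) for i in range(1,k) if st[i,4]>30])
for z in(37,39,41): print(z,proj(t,[*lab,z])[0].round(1))
```

```text
expect px [315. 228.]
827 [569.7  93.8] yaw 8.1 size 33.5 11.6
807 [567.4 110.1] yaw 8.0 size 33.5 11.1
178 [605.5  97.5] yaw 7.4 size 23.1 3.6
182 [602.5 116.5] yaw 9.0 size 23.9 3.6
centre [574.01148849 102.72784996] in cradle 0.5960698693321884 -0.18235707181107697
[([267.0, 187.2], 131), ([331.8, 227.0], 166), ([144.0, 287.3], 403), ([399.7, 346.3], 117), ([394.8, 353.9], 120)]
37 [331.3 225. ]
39 [331.4 224.1]
41 [331.4 223.3]
```

```bash
python3 -c "
from station import arm; print(arm.hand_in())"
```

```text
the job is handed in; nothing more can be done
None
```

The job is handed in at about 30 s of the 64 s allowed: by my measurements the pack lies flat in the cradle bay, about 2 mm from the brass contacts, the pawl was on its stop when last seen, and the wheel was turned back about 2 rad (jaw roughly 16 mm open); no verdict was returned.

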